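# Top up the sprung feed magazine with the brass bush

## Robot

A 7-joint arm with a two-finger parallel gripper is mounted at the origin on the work surface. World frame = base frame: x ahead of the robot, y to its left, z up, the work surface at z = 0. Lengths are in m, angles in rad, forces in N, time in s.
With the tool pointing down it reaches from about 0.4 to 0.9 m from the base axis. Payload 5.6 kg.
Tool frame: the origin (TCP) lies between the finger pads; the fingertips stand robot.tip_extent ahead of it and the grasp point (between the pads) lies 3 mm ahead of it (robot.tip_extent is the distance from the TCP to the fingertips, in m); z points along the fingers, y is the line along which they close (so a half turn about z gives the same grasp; the last joint's range is limited). The gripper opens to 92 mm and grips with 3 to 60 N. Pads are 20 mm wide; open, the fingers measure 128 mm over their backs; the gripper's body (75 mm by 189 mm) begins 69 mm behind the grasp point.
Start: joints at [-1.191, 0.468, -0.012, 1.603, 0.006, 1.071, -0.056], TCP at [0.267, 0.593, 0.237] pointing down, gripper open.
Joint ranges: [-2.53, 2.53], [-0.31, 2.02], [-1.57, 1.55], [0.28, 2.44], [-1.29, 4.43], [0.15, 1.84], [-2.92, 2.92]. Speed limits (rad/s): [2.57, 2.57, 3.14, 3.14, 3.14, 3.14, 3.14].

## Interface

Orientations are given as a 3x3 rotation matrix whose columns are the frame's x, y, z axes.
In Python, from bench import robot gives the robot as it stands. The module is installed in compiled form; this text tells all that it offers. Calls block until the motion is done:
- robot.reach(position, orientation): joint-space move of the TCP to a pose.
- robot.move_straight(position, max_speed=0.15, rotation=None, f_stop=None): straight line of the TCP; rotation=None keeps the orientation; max_speed is the mean speed in m/s. With f_stop (N) it stops when the force on the tool has changed by that much, and returns True; else False.
- robot.move_j(angles): joint-space move.
- robot.move_gripper(opening, newtons=None): finger opening in m; newtons is the grip in N (None keeps the last); returns when the fingers have stopped.
- robot.pause(seconds).
- robot.inverse_kinematics(position, orientation): joint angles nearest the present ones, or None.
- robot.camera(name): name is "side" or "top" or "wrist"; returns (picture, depth): 480x640x3 uint8, blue, green, red; 480x640 float32, m along the optical axis (not along the pixel's ray), 0 where there is no reading.
- robot.get_calibration(name): a dict with "fx", "fy", "cx", "cy" (pixels), "k1" (the pictures are not rectified: a ray, as slopes to the right and down, at radius r is drawn at 1 + k1 r^2 times it, then the intrinsics apply), "rvec" (rotation vector, rad) and "tvec" (3), from world to camera coordinates, as OpenCV has them. Camera axes: x right, y down, z forward; pixel columns grow to the right and rows downward; lengths in m; the calibration is good to about 2 mm. A picture is of the moment at which its call begins: read the wrist's pose just before it. get_calibration takes no time and is no camera call; for the wrist camera it gives the pose at the moment of the call.
A pose or a line that the arm cannot do raises robot.PlanningError and nothing moves.
- robot.hand_in(): hands the job in; it is judged then, once.
Trained networks look in the newest picture that a camera, given by its name, has taken for a name from the list of things; names that differ only in an ending like _2 or _b are one class to them, and where a whole thing is asked for, a point or a joint stands for the part that bears it (a point fixed in the world has none). Each returns a list of dicts, best first, with "score" (0 to 1); they miss things now and then, are a little off and sometimes report something else, mostly with a low value. They report only what shows in the picture. A call takes as long as a camera call. They do not tell look-alikes from the thing itself.
- robot.outline_of(camera, thing): "mask" (480x640 bool, what is visible of it).
- robot.place_of(camera, thing): "location" ([x, y, z] in m, in world coordinates, good to about 4 mm: a listed point, or the origin of a listed thing).
Readings, each from a call of its own:
- robot.current_clock(): time.
- robot.current_joint_pos(): joint angles.
- robot.current_dq(): joint speeds.
- robot.current_joint_efforts(): joint torques, N m.
- robot.current_position(): TCP position.
- robot.current_tcp_rot(): TCP orientation.
- robot.current_wrist_force(): force on the tool from outside, world axes, zero at the start.
- robot.current_moment(): the same for the moment, N m.
- robot.current_grip_width(): finger opening in m.
- robot.current_finger_force(): force on a finger pad.
Only numpy, scipy, OpenCV 4.12 (cv2) and the standard library are available. Lean on these libraries where they do the work, as an engineer would, in place of code of your own. Each camera call takes 0.05 s, during which the arm holds its last target. There are 200 camera calls.

## Task

The feed magazine has one brass bush left in it. Pull its red follower handle straight back until the follower clicks over and stays back by itself, then stand the loose brass bush from the bench upright in the gap that opens in the track. Then nudge the handle forward off its catch so that the spring closes the follower onto the row, and leave both bushes standing in the track.

Things in the scene. Friction and masses are not known exactly. Their poses are not given: they have to be found in the camera images.
- follower (a joint): Slide of the sprung follower, m; grows as its handle is pulled back (-y of gap). About 0 at the start, against the bush in the track; 0.078 is the back stop. The spring shuts it with up to 14 N (plus 60 N per m/s damping). Past 0.064 it goes over centre and stays at 0.078 when let go; about 7 N forward starts it, and from 0.055 down it closes by itself, to about 0.035 with a second bush in
- knob (a point): Grip point of the follower's red handle, an upright block 18 mm wide (x), 26 mm long (y) and 36 mm high; the point is mid-width, 14 mm below its top, 80 mm above the bench. A steel block 44 mm wide lies below, its top 34 mm under the point; its pushing face is 20 mm ahead (+y) of the point. Axes as gap: pinch across x from above, pull to -y
- brass_bush_mid (a point): Centre (half-way up) of the loose brass bush standing on the bench: yellow metal cylinder 36 mm in diameter, 70 mm high, bore seen as a dark disc on top, about 0.24 kg; z is its axis. Bushes of that size in grey steel and black plastic stand near it and are not wanted; the other brass one is already in the track
- gap (a point): Point on the track's floor, 12 mm above the bench, in the magazine (green base, aluminium rails 52 mm apart and 12 mm above the floor). z up, y along the track to the end stop, x across. With the follower fully back the free gap runs from 49 mm behind to 30 mm ahead of it, where the 70 mm high bush in the track begins. Follower closed, the new bush stands about 12 mm ahead (+y)
There are look-alikes about, which are no part of the job. Leave any blue look-alike of the part that bears brass_bush_mid alone.

How it is judged:
On the way, in this order (a step that is already met when the one before it is completed fails the run):
1. the follower is pulled fully back and caught (value of joint follower above 0.068 m), for 0.3 s.
2. the loose brass bush stands upright on the track's floor in the gap, the follower still back (value of joint follower above 0.066 m and x of brass_bush_mid in the frame of gap between -0.014 and 0.014 m and y of brass_bush_mid in the frame of gap between -0.033 and 0.02 m and z of brass_bush_mid in the frame of gap below 0.042 m and angle between brass_bush_mid's own z axis and vertical below 0.2 rad), for 0.1 s.
At the end, for the whole second after the job is handed in: The follower is at rest, closed onto the row of two bushes (joint at 0.035 m, 10 mm either way), and the brass bush brought from the bench stands upright (within 0.15 rad) on the track's floor between the rails, 12 mm ahead of the gap point (12 mm either way) (value of joint follower between 0.025 and 0.045 m and x of brass_bush_mid in the frame of gap between -0.014 and 0.014 m and y of brass_bush_mid in the frame of gap between 0 and 0.024 m and z of brass_bush_mid in the frame of gap below 0.04 m and angle between brass_bush_mid's own z axis and vertical below 0.15 rad and velocity of joint follower between -0.01 and 0.01 m/s); the robot touches nothing.
It also fails if it takes over 64 s, if anything falls off the work surface, if the arm or the gripper's body presses on something with over 40 N, if the wrist force passes 120 N, or if a joint passes its speed limit or range.

## Working session

There is one attempt and no reset: what is moved stays moved. The work goes in short steps, each a Python script; the robot and the scene stay as the last script left them, time stands still between calls to the robot, and variables do not carry over. Pictures are saved under pics/ and viewed, at most 10 in all, crops included, and the job is handed in when it is done.

```bash
mkdir -p pics
cat > h.py <<'E'
import numpy as np, cv2
from bench import robot
def ray_pts(cam, depth, uv, cal=None):
    c=cal or robot.get_calibration(cam)
    K=np.array([[c['fx'],0,c['cx']],[0,c['fy'],c['cy']],[0,0,1]],float)
    R=cv2.Rodrigues(np.array(c['rvec'],float))[0]; t=np.array(c['tvec'],float).ravel()
    uv=np.asarray(uv,float).reshape(-1,2)
    n=cv2.undistortPoints(uv.reshape(-1,1,2),K,np.array([c['k1'],0,0,0,0],float)).reshape(-1,2)
    z=depth[uv[:,1].astype(int),uv[:,0].astype(int)]
    p=np.c_[n*z[:,None],z]
    return ((p-t)@R)[z>0]
def mask_pts(cam,depth,mask,cal=None):
    v,u=np.nonzero(mask); return ray_pts(cam,depth,np.c_[u,v],cal)
E
python3 - <<'E'
from h import *
print(robot.current_clock(),robot.tip_extent,robot.current_tcp_rot().round(3).tolist() )
ims=[]
for c in ['top','side','wrist']:
    im,d=robot.camera(c); cv2.imwrite(f'pics/{c}0.png',im); np.save(f'pics/{c}0.npy',d)
    for th in ['knob','brass_bush_mid','gap','follower']:
        try: print(c,th,[(np.round(o['location'],3).tolist(),round(o['score'],2)) for o in robot.place_of(c,th)])
        except Exception as e: print(c,th,e)
    ims.append(im)
E
```

```text
0.0 0.022 [[-0.912, 0.41, -0.001], [0.41, 0.912, -0.002], [-0.0, -0.002, -1.0]]
top knob [([0.6, -0.122, 0.084], 0.85)]
top brass_bush_mid [([0.665, 0.131, 0.033], 0.84), ([0.655, 0.287, 0.036], 0.8), ([0.609, 0.197, 0.036], 0.59), ([0.598, 0.114, 0.036], 0.59), ([0.576, 0.273, 0.039], 0.59)]
top gap [([0.595, -0.127, 0.015], 0.76)]
top follower it knows: brass_bush_mid, gap, knob
side knob [([0.595, -0.121, 0.079], 0.67)]
side brass_bush_mid [([0.575, 0.271, 0.037], 0.83), ([0.666, 0.133, 0.037], 0.77), ([0.607, 0.202, 0.036], 0.73), ([0.657, 0.286, 0.035], 0.72), ([0.598, -0.12, 0.078], 0.69), ([0.599, 0.113, 0.031], 0.67)]
side gap [([0.595, -0.132, 0.012], 0.72)]
side follower it knows: brass_bush_mid, gap, knob
wrist knob []
wrist brass_bush_mid []
wrist gap []
wrist follower it knows: brass_bush_mid, gap, knob
```

View pics/top0.png

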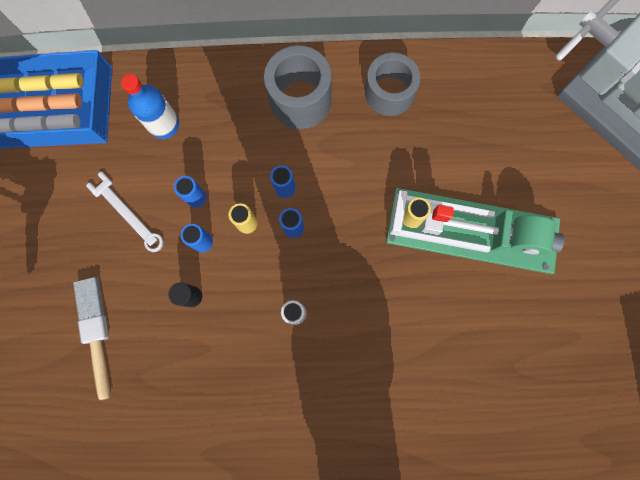

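View pics/side0.png

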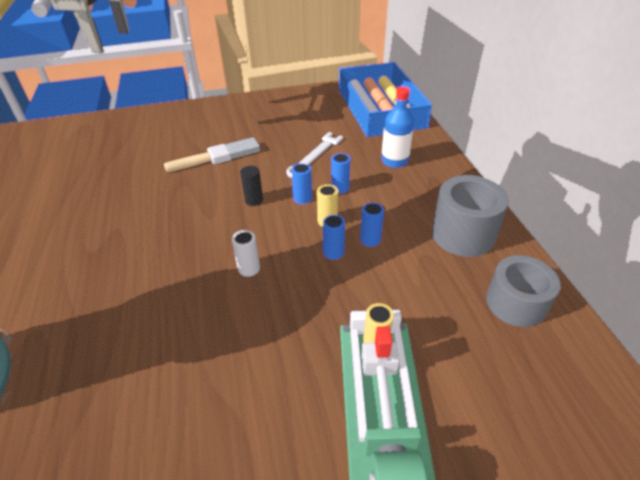

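Brass candidates in the top picture are (243,218), loose on the bench, and (418,211), already in the track. The blue ones at (188,190), (196,238), (283,181) and (291,222), the black at (185,295) and the steel at (293,312) don't fit. The one at (243,218), near (0.609, 0.199), is the yellow bush standing on the bench. I'll confirm it in a crop and measure the poses.

Run:
```python
from h import *
im=cv2.imread('pics/top0.png'); d=np.load('pics/top0.npy')
a=cv2.resize(im[170:260,165:305],None,fx=5,fy=5,interpolation=cv2.INTER_CUBIC)
cv2.imwrite('pics/cropA.png',a)
cv2.imwrite('pics/cropB.png',cv2.resize(im[180:280,380:570],None,fx=4,fy=4,interpolation=cv2.INTER_CUBIC))
v,u=np.mgrid[0:480,0:640]
hsv=cv2.cvtColor(im,cv2.COLOR_BGR2HSV); H,S,V=hsv[...,0],hsv[...,1],hsv[...,2]
yel=(H>18)&(H<34)&(S>110)&(V>80)
red=((H<6)|(H>174))&(S>170)&(V>110)
grn=(H>60)&(H<90)&(S>60)
box=lambda m,u0,u1,v0,v1:m&(u>=u0)&(u<u1)&(v>=v0)&(v<v1)
def top(name,m,z0,z1):
    p=mask_pts('top',d,m); q=p[(p[:,2]>z0)&(p[:,2]<z1)]
    print(name,len(q),q.mean(0).round(4),q.min(0).round(4),q.max(0).round(4)); return q
allp=lambda *b: box(np.ones_like(H,bool),*b)
q=top('bush top',allp(225,262,198,240),.06,.08)
r=cv2.minEnclosingCircle(q[:,:2].astype(np.float32)); print(r)
q=top('track bush',allp(400,432,192,230),.075,.09); 
q=top('red',box(red,425,460,200,225),.085,.10); print(cv2.minAreaRect(q[:,:2].astype(np.float32)))
q=top('green',box(grn,380,565,180,280),.003,.016); print(cv2.minAreaRect(q[:,:2].astype(np.float32)))
for w in [box(np.ones_like(H,bool),385,500,185,255)]:
    p=mask_pts('top',d,w); q=p[(p[:,2]>.019)&(p[:,2]<.029)]; print('rail',len(q),cv2.minAreaRect(q[:,:2].astype(np.float32)))
```

```text
bush top 404 [0.6062 0.1961 0.0695] [0.5896 0.1799 0.06  ] [0.6245 0.2134 0.074 ]
((0.6073241829872131, 0.19642890989780426), 0.01790785975754261)
track bush 428 [ 0.6036 -0.0814  0.0813] [ 0.5866 -0.0994  0.075 ] [ 0.622  -0.0641  0.0851]
red 172 [ 0.5954 -0.117   0.0923] [ 0.5857 -0.13    0.0853] [ 0.6055 -0.1053  0.0966]
((0.5959469676017761, -0.11822139471769333), (0.0246687401086092, 0.016453683376312256), 78.3524169921875)
green 3874 [ 0.5692 -0.1871  0.0109] [ 0.5044 -0.3345  0.0031] [ 0.6572 -0.0388  0.016 ]
((0.5807791948318481, -0.18614231050014496), (0.2846768796443939, 0.09667455404996872), 77.27853393554688)
rail 979 ((0.5919742584228516, -0.13845516741275787), (0.18094787001609802, 0.0694747343659401), 77.43881225585938)
```

View pics/cropA.png

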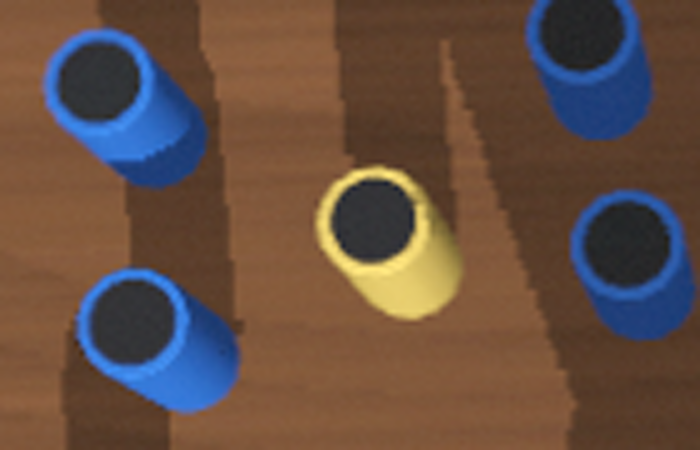

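View pics/cropB.png

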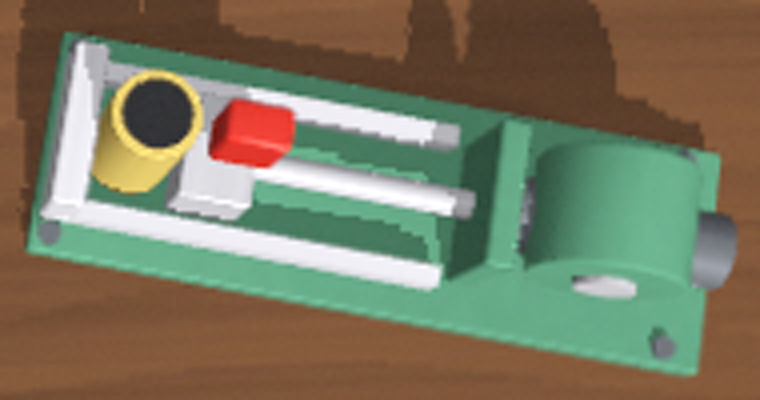

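The crop shows one yellow bush with its dark bore at crop (375,220), among four blue look-alikes. That makes it the target. The second crop gives the track direction. The bush in the track, the red handle and the rails agree on the gap pose, so I'll pull the follower now.

```bash
cat >> h.py <<'E'
th=np.deg2rad(77.35)
gy=np.array([np.cos(th),np.sin(th),0]); gx=np.array([np.sin(th),-np.cos(th),0]); up=np.array([0,0,1.])
gap=np.array([0.5935,-0.1288,0.012])
def tool(s): return np.column_stack([s*gy,s*gx,-up])
def best(p):
    c=[(abs(q[6]),s) for s in(1,-1) if (q:=robot.inverse_kinematics(p,tool(s))) is not None]
    return min(c)[1]
E
python3 - <<'E'
from h import *
k=np.array([0.5957,-0.1187,0.083])
s=best(k+.1*up); print('sign',s)
robot.move_gripper(0.055)
robot.reach(k+.1*up,tool(s)); print(robot.current_joint_pos())
im,d=robot.camera('wrist'); cv2.imwrite('pics/w1.png',im)
print([(np.round(o['location'],3),o['score']) for o in robot.place_of('wrist','knob')],[(np.round(o['location'],3),o['score']) for o in robot.place_of('wrist','gap')])
print(robot.move_straight(k,0.1,f_stop=12), robot.current_position())
robot.move_gripper(0.0,40); print('w',robot.current_grip_width(),robot.current_finger_force())
f0=robot.current_wrist_force()
print(robot.move_straight(k-0.077*gy,0.06,f_stop=40),robot.current_position(),robot.current_wrist_force()-f0,robot.current_clock())
robot.pause(.2)
robot.move_gripper(0.05); robot.pause(.2)
robot.move_straight(k-0.077*gy+.1*up,0.2)
im,d=robot.camera('wrist'); cv2.imwrite('pics/w2.png',im)
for t in('knob','gap'): print([(np.round(o['location'],3),o['score']) for o in robot.place_of('wrist',t)])
im,d=robot.camera('side'); cv2.imwrite('pics/side1.png',im)
for t in('knob','gap'): print([(np.round(o['location'],3),o['score']) for o in robot.place_of('side',t)])
print(robot.current_clock())
E
```

```text
sign 1
[-0.34824516  0.51368664  0.65690813  1.79263036 -0.37482291  0.96302885
  0.24543237]
[(array([ 0.596, -0.119,  0.079]), 0.83)] [(array([ 0.595, -0.13 ,  0.013]), 0.68)]
False [ 0.59621001 -0.11888637  0.08366733]
w 0.01776270170462744 40.001771450042725
False [ 0.5804877  -0.1965183   0.08336979] [ 0.28612573 -3.64850128 -1.44682112] 7.4417
[(array([ 0.584, -0.196,  0.078]), 0.64)]
[(array([ 0.597, -0.129,  0.013]), 0.96)]
[(array([ 0.582, -0.2  ,  0.083]), 0.95)]
[(array([ 0.599, -0.131,  0.01 ]), 0.78)]
9.425
```

The follower is caught: its knob now reads about 77 mm back. Next I'll pick up the bush.

Run:
```python
from h import *
b=np.array([0.6073,0.1965,0]); s=1
robot.move_gripper(0.07)
robot.reach(b+.21*up,tool(s))
cal=robot.get_calibration('wrist'); im,d=robot.camera('wrist'); cv2.imwrite('pics/w3.png',im)
print([(np.round(o['location'],3),round(o['score'],2)) for o in robot.place_of('wrist','brass_bush_mid')])
v,u=np.mgrid[0:480:2,0:640:2]; p=ray_pts('wrist',d,np.c_[u.ravel(),v.ravel()],cal)
q=p[(abs(p[:,2]-.07)<.006)&(np.hypot(*(p[:,:2]-b[:2]).T)<.035)]
c,r=cv2.minEnclosingCircle(q[:,:2].astype(np.float32)); print(len(q),c,r)
c=np.array(c)
if abs(r-.018)<.003 and np.hypot(*(c-b[:2]))<.008: b[:2]=c
print('use',b)
print(robot.move_straight(b+.053*up,0.12,f_stop=8),robot.current_position())
robot.move_gripper(0.0,30); print(robot.current_grip_width(),robot.current_finger_force())
robot.move_straight(b+.2*up,0.15)
print(robot.current_grip_width(),robot.current_wrist_force(),robot.current_joint_pos(),robot.current_clock())
im,d=robot.camera('side'); cv2.imwrite('pics/side2.png',im)
```

```text
[(array([0.598, 0.114, 0.036]), 0.9), (array([0.67 , 0.129, 0.035]), 0.84), (array([0.606, 0.2  , 0.035]), 0.72)]
475 (0.6087830662727356, 0.19751140475273132) 0.017927300184965134
use [0.60878307 0.1975114  0.        ]
False [0.6093836  0.1976912  0.05383089]
0.03536487784986291 29.997848868370056
0.03567428987153936 [-1.15114359  0.3582496  -2.16229891] [-0.8311717   0.54789028  0.65055347  1.69677146 -0.37707066  1.02764914
 -0.27311516] 14.6667
```

View pics/side2.png

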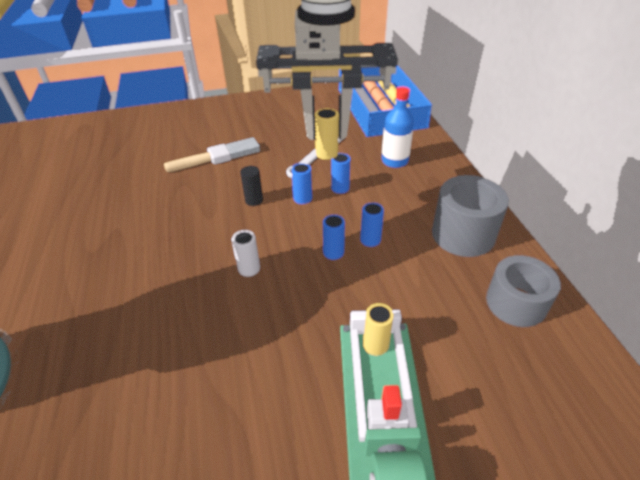

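The picture shows the brass bush held upright at (327,133), and the follower staying back with its knob at (391,402). I'll place the bush now.

Run:
```python
from h import *
t=np.array([0.5943,-0.1290,0])-0.009*gy; s=1
robot.reach(t+.2*up,tool(s))
robot.move_straight(t+.085*up,0.12)
print(robot.current_position())
print(robot.move_straight(t+.062*up,0.03,f_stop=5),robot.current_position(),robot.current_wrist_force())
robot.move_gripper(0.055); robot.pause(.15)
robot.move_straight(t+.2*up,0.2)
robot.reach(t-.06*gy+.2*up,tool(s))
cal=robot.get_calibration('wrist'); im,d=robot.camera('wrist'); cv2.imwrite('pics/w4.png',im)
for n in('brass_bush_mid','knob','gap'): print(n,[(np.round(o['location'],3),round(o['score'],2)) for o in robot.place_of('wrist',n)])
im,d=robot.camera('side'); cv2.imwrite('pics/side3.png',im)
print(robot.current_clock())
```

```text
[ 0.59292257 -0.13802909  0.08575467]
True [ 0.59208188 -0.13760762  0.06493098] [-0.27156647  0.44838212  4.25129744]
brass_bush_mid []
knob [(array([ 0.581, -0.197,  0.076]), 0.8)]
gap [(array([ 0.596, -0.126,  0.015]), 0.93)]
19.7833
```

View pics/w4.png

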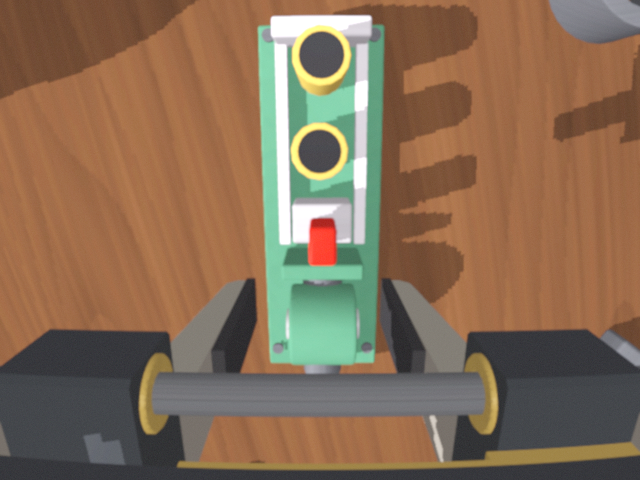

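The new bush stands between the rails at (320,150), clear of both the row bush (320,55) and the follower (knob at (322,242)). I'll take the handle off its catch and guide it gently forward.

Run:
```python
from h import *
k=np.array([0.5957,-0.1187,0.083]); s=1; kb=k-.0775*gy
robot.move_gripper(0.05)
robot.reach(kb+.1*up,tool(s))
print(robot.move_straight(kb,0.1,f_stop=10))
robot.move_gripper(0.0,25); print(robot.current_grip_width())
print(robot.move_straight(k-.038*gy,0.03,f_stop=30),robot.current_position(),robot.current_wrist_force())
robot.move_gripper(0.05); robot.pause(.4)
p=robot.current_position(); robot.move_straight(p+.12*up,0.2)
robot.reach(k-.12*gy+.13*up,tool(s)); robot.pause(.3)
im,d=robot.camera('wrist'); cv2.imwrite('pics/w5.png',im)
print('knob w',[np.round(o['location'],3) for o in robot.place_of('wrist','knob')])
im,d=robot.camera('side'); cv2.imwrite('pics/side4.png',im[260:480,280:500])
for n in('brass_bush_mid','knob'): 
  for o in robot.place_of('side',n): print(n,np.round(o['location'],3),round(o['score'],2),'gap-y',((o['location']-gap)@gy).round(3))
print(robot.current_clock())
```

```text
False
0.017638902404236847
False [ 0.59029221 -0.15271014  0.08346142] [ 6.34557572  5.99172542 -1.84389832]
knob w [array([ 0.592, -0.153,  0.079])]
brass_bush_mid [0.597 0.114 0.034] 0.97 gap-y 0.237
brass_bush_mid [0.659 0.287 0.034] 0.78 gap-y 0.42
brass_bush_mid [0.579 0.272 0.036] 0.73 gap-y 0.387
knob [ 0.589 -0.154  0.083] 0.58 gap-y -0.026
26.2833
```

View pics/w5.png

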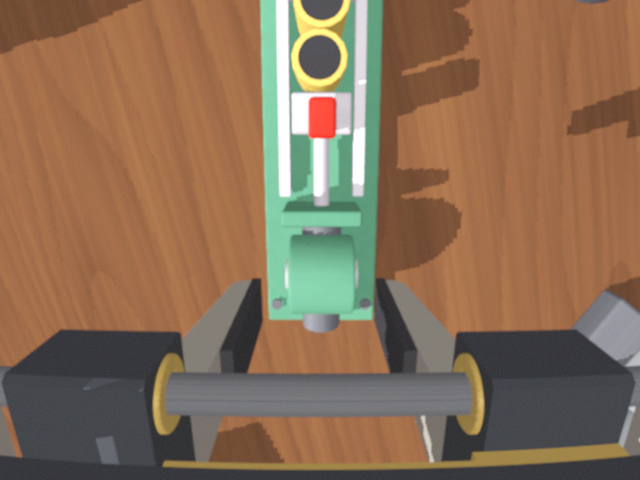

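View pics/side4.png

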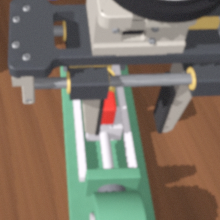

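The follower is closed onto the row. The knob at (322,117) has moved about 36 mm from its start, and both bushes stand upright at (320,57) and (320,5). The gripper is clear of everything.

```bash
python3 -c "
from bench import robot
print(robot.hand_in())"
```

```text
the job is handed in; nothing more can be done
None
```

The job is handed in: the brass bush stands upright in the track, the follower has closed onto both bushes at about 36 mm, and the arm is clear; hand-in gave no pass or fail result.

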